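# Serve the dark biscuit with sprung tongs

## Robot

A 6-joint arm with a two-finger parallel gripper is mounted at the origin on a cart in front of the work surface, level with it; the furniture and walls round the work are solid. World frame = base frame: x ahead of the robot, y to its left, z up, the work surface at z = 0. Lengths are in m, angles in rad, forces in N, time in s.
With the tool pointing down it reaches from about 0.35 to 0.85 m from the base axis. Payload 8.1 kg.
Tool frame: the origin (TCP) lies at the very end of the fingers, on their centre line; the grasp point (between the pads) lies 19 mm behind it; z points along the fingers, y is the line along which they close (so a half turn about z gives the same grasp; the last joint's range is limited). The gripper opens to 93 mm and grips with 3 to 60 N. Pads are 15 mm wide; open, the fingers measure 128 mm over their backs; the gripper's body (75 mm by 188 mm) begins 65 mm behind the grasp point.
Start: joints at [-1.408, 0.13, 1.488, -0, 1.523, -0.085], TCP at [0.147, -0.582, 0.194] pointing down, gripper open.
Joint ranges: [-2.96, 2.96], [-0.89, 2.26], [0.02, 2.5], [-1.34, 4.48], [0, 2.73], [-2.66, 2.66]. Speed limits (rad/s): [2.39, 2.39, 2.79, 3.14, 3.14, 3.14].

## Interface

Orientations are given as a rotation vector (axis times angle).
In Python, from plant import monitor, eyes, ticket gives the robot as it stands.
- The arm moves only by the tool arm_command, never from a script. Its argument "deltas" is a list that holds one entry, the list of rows, each a list of 6 numbers: the shift along the world's x, y, z in cm, then the turn, a rotation vector about the world's x, y, z in degrees. In form: [[[tx, ty, tz, rx, ry, rz], ...]]. A call has 1 to 12 rows; each row shifts and turns the commanded pose from where the row before left it; what a row does not reach is not made up. A row lasts 1/12 s, in which the tool goes at most 41.7 mm and 7.16 degrees, less where a joint would pass 70% of its speed; a pose out of reach is approached as far as the arm can. A call is refused whole if a number of a shift passes 4.17 or a number of a turn 7.16, either way. A call with a gripper value outside its range is refused whole. "gripper" is the opening, from -1 (shut) to 1 (fully open), set as the call begins (left out, the last holds). The fingers move at their own pace and stop on an object; "squeeze" is the grip in N (left out, the last holds). Time passes only in rows, so rows that do not move let the fingers close. It gives the time, the measured TCP pose, the force, the opening and the grip force at its end, in the units of the state.
- monitor.read_state(): the state, without advancing time (a new reading comes with each control period).
- eyes.read_camera(name): name is "scene" or "top"; returns the picture (384x512x3 uint8, blue, green, red); there is no depth.
- eyes.camera_model(name): a dict with "fx", "fy", "cx", "cy" (pixels), "rvec" (rotation vector, rad) and "tvec" (3), from world to camera coordinates, as OpenCV has them. Camera axes: x right, y down, z forward; pixel columns grow to the right and rows downward; lengths in m; the calibration is good to about 2 mm. A picture is of the moment at which its call begins. camera_model takes no time and is no camera call.
- ticket.close_job(): hands the job in; it is judged then, once.
The state is a dict: "t": time; "q": joint angles; "dq": joint speeds; "joint_torque": joint torques, N m; "tool_pos": TCP position; "orientation": TCP orientation; "force": force on the tool from outside, world axes, zero at the start; "wrist_torque": the same for the moment, N m; "opening": finger opening in m; "gripper_force": force on a finger pad.
Only numpy, scipy, OpenCV 4.12 (cv2) and the standard library are available. Lean on these libraries where they do the work, as an engineer would, in place of code of your own. Each camera call takes 0.05 s, during which the arm holds its last target. There are 200 camera calls.

## Task

Using the sprung tongs from the wooden stand, pick the dark finger biscuit off the serving board and set it down flat in the middle of the round stone coaster without dropping it. Then put the tongs back upright in their stand, sprung open. Touch the biscuits only with the tongs, and leave the two pale biscuits, the oil bottle, the pepper mill and the coaster where they are.

Things in the scene. Friction and masses are not known exactly. Their poses are not given: they have to be found in the camera images.
- tongs: Steel sprung tongs, black grip plates, red tips; 153 mm tall, 90 g; stand upright in the wooden stand, tips down. Origin: midway between the lower ends of the open tips. z up, y = the way the two mirrored arms open, x = across them. The arms hinge at y = +-10, z = 147 mm on a steel yoke 31 mm wide (y), its top at z = 153 mm. A spring holds them open.
- tongs_grip (a point): Midway between the grip plates, z = 108 mm of the tongs. Plates: 20 mm wide (x), z = 84 to 127 mm; squeeze them along y. Width over the plates here: 60 mm open, 54 mm half squeezed, 47 mm when the tips hold a 24 mm biscuit. The yoke's top is 45 mm above this point. Reads the tongs' pose in hand too.
- tongs_feet (a point): Midway between the tips, z = 10 mm of the tongs. Tips: 20 mm wide (x), 26 mm high, 5 mm thick. Open: gap 70 mm, 81 mm over the outside; half squeezed: gap 46, outside 57 mm; their faces are parallel at a gap of 24 mm, and their ends are then 2 mm lower than when open. Each mm off the width at the plates takes about 3.6 mm off the gap.
- tongs_left (a joint): Squeeze angle (rad) of the tongs' +y arm; the other arm turns equally. 0 = sprung open, 0.08 half squeezed, 0.157 tips 24 mm apart, 0.2 end stop (11 mm). Spring force at each plate: 2.5 N just off the stop, 5 N half squeezed (enough to carry the tongs with tips apart), 8 N at a 24 mm gap; squeeze with 20 to 40 N to grip a biscuit.
- tongs_stand: Fixed wooden stand for the tongs, 44 x 104 x 62 mm (x, y, z), brass band. Origin: centre of its underside, z up. Open-topped well inside, 34 mm (x) by 94 mm (y), floor 8 mm above the underside, rim 62 mm above it. The tongs stand in it with their y along the stand's y (either way round).
- stand_well (a point): Centre of the floor of the stand's well, 8 mm above the worktop; the tongs' origin stands here when they are home.
- board: Fixed light wooden serving board, 100 x 176 mm, top 14 mm above the worktop. Origin: centre of its underside. Three biscuits lie across it side by side along its y, about 53 mm apart, each roughly along its x; which place the dark one has varies. (The wall cabinet behind overhangs from about x = 0.54 m at 0.52 m up: keep the wrist low here.)
- biscuit_dark: The dark chocolate finger biscuit to serve, 72 mm long (x), 24 mm wide (y), 20 mm high, ends rounded in plan, 35 g, rigid. Origin: centre of its underside, z up.
- biscuit_pale_1: Pale biscuit, same shape and size, stays on the board.
- biscuit_pale_2: Pale biscuit, same shape and size, stays on the board.
- coaster: Loose round pale stone coaster with a navy blue disc inlaid in its top, 104 mm across, 8 mm thick, lying on the worktop. Origin: centre of its underside.
- oil_bottle: Oil bottle standing on the worktop, 64 mm across, 257 mm tall with its pourer; a bystander. Origin: centre of its underside.
- pepper_mill: Copper and black pepper mill standing on the worktop, 53 mm across, 125 mm tall; a bystander. Origin: centre of its underside.
Things that resemble listed ones, but are neither listed nor needed, are in the scene too. Leave any blue look-alike of the biscuit_dark alone.

How it is judged:
On the way, in this order (a step that is already met when the one before it is completed fails the run):
1. the dark biscuit is held up clear of the board by the squeezed tongs (height (world z) of biscuit_dark above 0.05 m and contact force between tongs and biscuit_dark above 0.5 N and value of joint tongs_left above 0.1 rad), for 0.2 s.
2. the dark biscuit is brought down onto the coaster while the tongs still hold it (horizontal distance between biscuit_dark and coaster below 0.025 m and height (world z) of biscuit_dark below 0.02 m and contact force between tongs and biscuit_dark above 0.3 N), for 0.05 s.
At the end, for the whole second after the job is handed in: The dark biscuit lies flat (within 0.15 rad) and still on the coaster, its centre within 22 mm of the coaster's; the tongs stand in the well of their stand, within 20 mm of home and 0.2 rad of upright, sprung open (under 0.03 rad) and still; the coaster is within 30 mm of where it was (horizontal distance between biscuit_dark and coaster below 0.022 m and height (world z) of biscuit_dark between 0.005 and 0.012 m and angle between biscuit_dark's own z axis and vertical below 0.15 rad and linear speed of biscuit_dark below 0.02 m/s and distance between tongs and stand_well below 0.02 m and angle between tongs's own z axis and vertical below 0.2 rad and value of joint tongs_left below 0.03 rad and linear speed of tongs below 0.03 m/s and distance of coaster from where it was at the start of the episode below 0.03 m); the robot touches nothing.
It fails at once if the gripper or arm touches a biscuit (contact force between any of the arm, the fingers and biscuit_dark above 0.5 N or contact force between any of the arm, the fingers and biscuit_pale_1 above 0.5 N or contact force between any of the arm, the fingers and biscuit_pale_2 above 0.5 N).
It fails at once if a pale biscuit is pushed more than 15 mm (distance of any of biscuit_pale_1, biscuit_pale_2 from where it was at the start of the episode above 0.015 m).
It fails at once if the oil bottle or the pepper mill is pushed more than 25 mm or tipped (distance of any of oil_bottle, pepper_mill from where it was at the start of the episode above 0.025 m or angle between any of oil_bottle, pepper_mill's own z axis and vertical above 0.3 rad).
It fails at once if the coaster is pushed more than 30 mm (distance of coaster from where it was at the start of the episode above 0.03 m).
It also fails if it takes over 67 s, if anything falls off the work surface, if the arm or the gripper's body presses on something with over 40 N, if the wrist force passes 120 N, or if a joint passes its speed limit or range.

## Working session

There is one attempt and no reset: what is moved stays moved. The work goes in short steps, Python scripts to look and compute and a tool call to move; the robot and the scene stay as the last step left them, time stands still between calls to the robot, and variables do not carry over. Pictures are saved under pics/ and viewed, at most 10 in all, crops included, and the job is handed in when it is done.

Besides the shell and the picture viewer there is one more tool, called after "Request:" as a command line: name --argument value ..., lists and objects as JSON in quotes. arm_command: Moves the arm, as the interface text tells. Its arguments: {"type":"object","properties":{"deltas":{"type":"array"},"gripper":{"type":"number"},"squeeze":{"type":"number"}},"required":["deltas"]}

```bash
mkdir -p pics; python3 - <<'E'
from plant import monitor, eyes, ticket
import cv2,numpy as np
for n in("scene","top"):
    cv2.imwrite(f"pics/{n}0.png",cv2.resize(eyes.read_camera(n),(800,600),interpolation=cv2.INTER_CUBIC))
    print(n,eyes.camera_model(n))
s=monitor.read_state();print(s)
E
```

```text
scene {'fx': 436.38520576646084, 'fy': 436.38520576646084, 'cx': 252.1006601714621, 'cy': 188.4851283943993, 'rvec': array([ 1.26107377, -2.08384359,  1.06093234]), 'tvec': array([0.20679226, 0.31957561, 1.15388377])}
top {'fx': 449.7788325236604, 'fy': 449.7788325236604, 'cx': 262.370670984284, 'cy': 187.85320487816196, 'rvec': array([ 2.21425578, -2.00041547,  0.21112576]), 'tvec': array([-0.02504402,  0.49299719,  1.1744963 ])}
{'t': 0.1, 'q': array([-1.40841399e+00,  1.31094971e-01,  1.48915189e+00,  7.60006362e-06,
        1.52298447e+00, -8.53956389e-02]), 'dq': array([-0.00116467, -0.00218961, -0.00357931, -0.00042017, -0.00026667,
       -0.00129283]), 'joint_torque': array([ 1.35084530e-03, -5.61342430e+01, -4.93095231e+01,  7.70905288e-02,
        2.91571365e-02, -7.13321106e-05]), 'tool_pos': array([ 0.14708976, -0.58113399,  0.19349695]), 'orientation': array([-3.11588901e+00, -3.88010915e-01,  8.70977857e-05]), 'force': array([-0.93690376, -0.48275931, -0.56852122]), 'wrist_torque': array([-0.00145284,  0.00633315, -0.02198922]), 'gripper_force': 0.0, 'opening': 0.09275288862027221}
```

View pics/scene0.png

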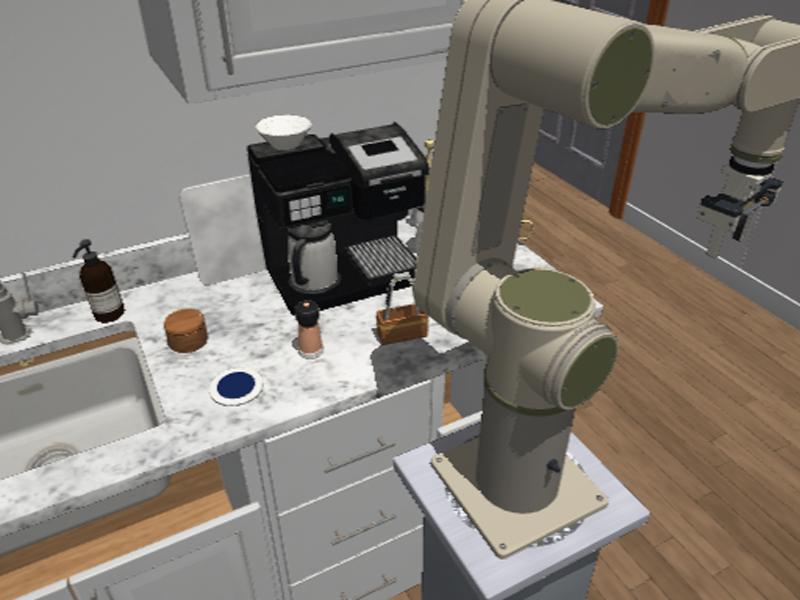

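View pics/top0.png

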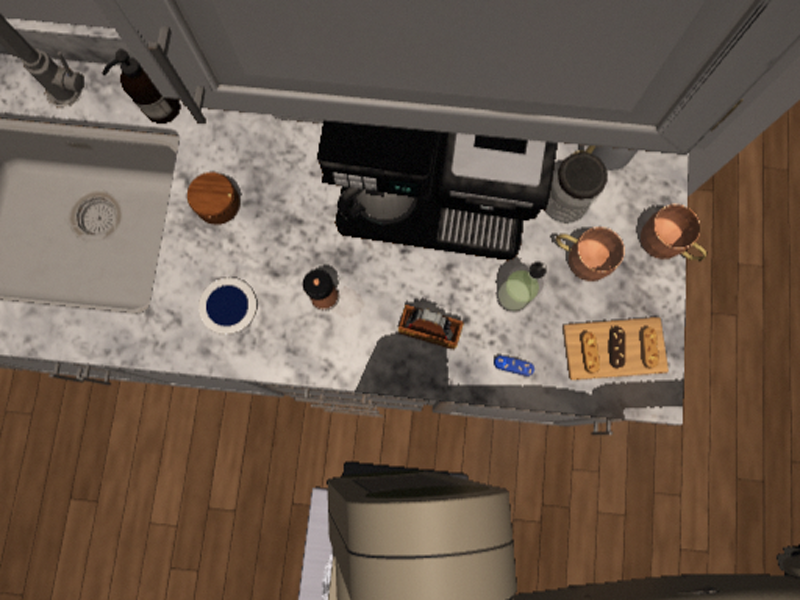

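The top view shows the stand with the tongs at (430,325). The board at (615,348) holds the dark biscuit in the middle at (617,346), with pale ones at (590,351) and (650,346). The blue look-alike is at (514,364), the coaster at (228,305), the mill at (320,288) and the bottle at (520,287). The dark brown biscuit in the middle of the board fits the description; the blue one on the worktop doesn't. I'll confirm in a crop.

```bash
cat >h.py <<'E'
from plant import monitor, eyes, ticket
import cv2,numpy as np
from scipy.spatial.transform import Rotation as R
def ray(n,u,v,z):
    "pixel (native) to world at height z"
    m=eyes.camera_model(n);Rm=R.from_rotvec(m["rvec"]).as_matrix();c=-Rm.T@m["tvec"]
    d=Rm.T@np.array([(u-m["cx"])/m["fx"],(v-m["cy"])/m["fy"],1.]);return c+d*(z-c[2])/d[2]
def pix(n,P):
    m=eyes.camera_model(n);K=np.array([[m["fx"],0,m["cx"]],[0,m["fy"],m["cy"]],[0,0,1]])
    return cv2.projectPoints(np.atleast_2d(np.array(P,float)),m["rvec"],m["tvec"],K,None)[0][:,0]
def crop(n,x,y,w,h,k):
    return cv2.resize(eyes.read_camera(n)[y:y+h,x:x+w],None,fx=k,fy=k,interpolation=cv2.INTER_CUBIC)
E
python3 - <<'E'
from h import *
a=crop("top",245,182,60,46,6); b=crop("top",355,198,76,50,6)
c=crop("scene",235,170,50,55,6)
W=np.zeros((600,800,3),np.uint8)
W[:276,:360]=a; W[:330,500:800]=c; 
b=b[:, :]; W[276:576,0:456]=b
cv2.imwrite("pics/c1.png",W)
im=eyes.read_camera("top")
E
```

```text
(no output)
```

View pics/c1.png

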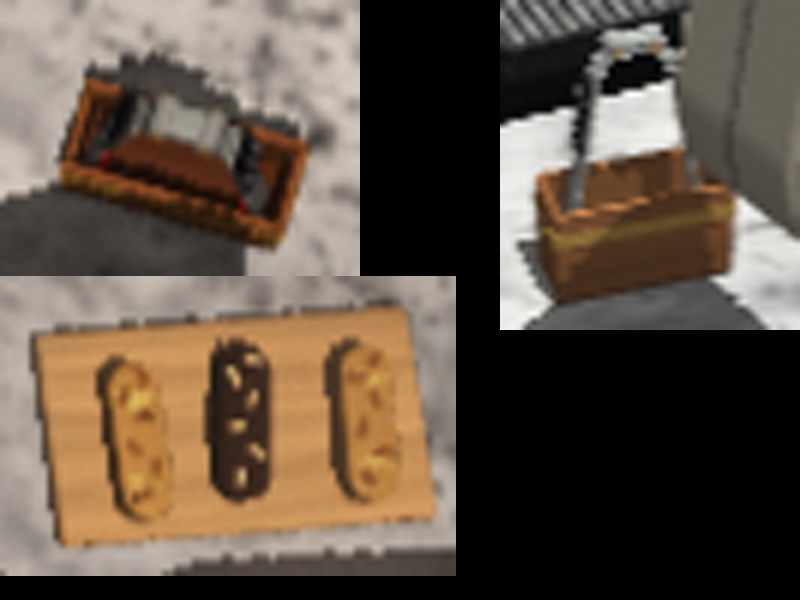

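```bash
cat >>h.py <<'E'
from scipy.optimize import least_squares
def fit(n,local,uv,x0):
    local=np.array(local,float);uv=np.array(uv,float)
    def f(p):
        c,s=np.cos(p[2]),np.sin(p[2]);W=local.copy();W[:,0]=p[0]+c*local[:,0]-s*local[:,1];W[:,1]=p[1]+s*local[:,0]+c*local[:,1]
        return (pix(n,W)-uv).ravel()
    r=least_squares(f,x0);return r.x,np.abs(r.fun).max()
def place(p,L):
    L=np.array(L,float);W=L.copy();c,s=np.cos(p[2]),np.sin(p[2]);W[:,0]=p[0]+c*L[:,0]-s*L[:,1];W[:,1]=p[1]+s*L[:,0]+c*L[:,1];return W
def up(x,y,k,P):return [(x+(X+.5)/k-.5,y+(Y+.5)/k-.5) for X,Y in P]
E
python3 - <<'E'
from h import *
m=eyes.camera_model("top");print("cam",-R.from_rotvec(m["rvec"]).as_matrix().T@m["tvec"])
img=eyes.read_camera("top")
b=img[170:215,120:170].astype(int);mk=(b[...,0]>b[...,2]+35)
v,u=np.nonzero(mk);print("coaster",ray("top",u.mean()+120,v.mean()+170,.008),mk.sum())
o=ray("top",275,208,.03);print("stand guess",o, "mill base/top",ray("top",204,182,.125),ray("top",208,192,0.0),"bottle",ray("top",344,172,.25),ray("top",331,187,.0))
# stand: image right = -y. image up=+x
S=up(245,182,6,[(88,66),(308,148),(66,183),(275,247)])
st,e=fit("top",[(.022,.052,.062),(.022,-.052,.062),(-.022,.052,0),(-.022,-.052,0)],S,[o[0],o[1],-.3]);print("stand",st,e)
B=up(355,198,6,[(34,333-276),(405,306-276),(437,516-276),(62,546-276)])
o=ray("top",394,222,.014)
bo,e=fit("top",[(.05,.088,.014),(.05,-.088,.014),(-.05,-.088,.014),(-.05,.088,.014)],B,[o[0],o[1],0]);print("board",bo,e)
o=ray("top",*up(355,198,6,[(241,421-276)])[0],.034);di=[o[0],o[1],bo[2]-.1];print("dark",o)
def draw(C,x,y,k,W,col):
    q=np.array([((u-x+.5)*k-.5,(v-y+.5)*k-.5) for u,v in pix("top",W)]);cv2.polylines(C,[q.astype(int)],True,col,1)
k=8
C=crop("top",355,198,76,50,k);A=crop("top",245,182,60,46,k)
t=np.linspace(-np.pi/2,np.pi/2,12)
out=[(.024+.012*np.cos(a),.012*np.sin(a)) for a in t]+[(-.024-.012*np.cos(a),-.012*np.sin(a)) for a in t]
for z in(.014,.034):draw(C,355,198,k,place(di,[(x,y,z) for x,y in out]),(0,255,0))
draw(C,355,198,k,place(bo,[(.05,.088,.014),(.05,-.088,.014),(-.05,-.088,.014),(-.05,.088,.014)]),(255,0,0))
r=[(1,1),(1,-1),(-1,-1),(-1,1)]
draw(A,245,182,k,place(st,[(.022*a,.052*b,.062) for a,b in r]),(0,255,0))
draw(A,245,182,k,place(st,[(.022*a,.052*b,.0) for a,b in r]),(255,255,0))
draw(A,245,182,k,place(st,[(.017*a,.047*b,.062) for a,b in r]),(0,255,255))
draw(A,245,182,k,place(st,[(.007*a,.0155*b,.161) for a,b in r]),(255,0,255))
W=np.zeros((768,608,3),np.uint8);W[:368,:480]=A;W[368:768]=C
cv2.imwrite("pics/c2.png",cv2.resize(W,(475,600)) if 0 else np.hstack([A,np.zeros((368,4,3),np.uint8)])) 
X=np.zeros((400,1000,3),np.uint8)
A=cv2.resize(A,(391,300));C=cv2.resize(C,(400,263));X=np.zeros((300,800,3),np.uint8);X[:,:391]=A;X[:263,400:]=C
cv2.imwrite("pics/c2.png",cv2.resize(W[:,:],(475,600),interpolation=cv2.INTER_AREA))
E
```

```text
cam [0.24315953 0.00438008 1.25058756]
coaster [0.4472464  0.35243619 0.008     ] 497
stand guess [ 0.44465042 -0.01486942  0.03      ] mill base/top [0.47763283 0.1740427  0.125     ] [0.47602214 0.17792159 0.        ] bottle [ 0.50748004 -0.16075765  0.25      ] [ 0.52591958 -0.16802176  0.        ]
stand [ 0.44286806 -0.01548431 -0.22125459] 1.1017657746859868
board [ 0.44075096 -0.34577186  0.17926565] 0.53364734017822
dark [ 0.43934771 -0.34291852  0.034     ]
```

View pics/c2.png

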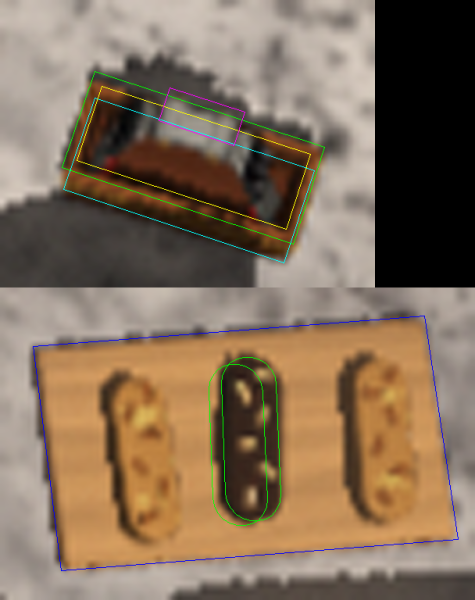

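The crop confirms it. The dark chocolate finger is the middle one on the board, and the green model outline lies on it. The stand and board outlines also fit, to within about 1 px. Moving above the stand.

Request:
arm_command --deltas '[[[2,3.9,0.1,0,0,-2.25],[2,3.9,0.1,0,0,-2.25],[2,3.9,0.1,0,0,-2.25],[2,3.9,0.1,0,0,-2.25],[2,3.9,0.1,0,0,-2.25],[2,3.9,0.1,0,0,-2.25],[2,3.9,0.1,0,0,-2.25],[2,3.9,0.1,0,0,-2.25],[2,3.9,0.1,0,0,-2.25],[2,3.9,0.1,0,0,-2.25],[2,3.9,0.1,0,0,-2.25],[2,3.9,0.1,0,0,-2.25]]]' --gripper 1

```text
t: 1.45
tool_pos: [0.3758, -0.135, 0.2064]
orientation: [3.121, -0.354, 0.002]
force: [1.3, -0.8, -0.4]
opening: 0.0931
gripper_force: 0.0
```

```bash
python3 - <<'E'
from h import *
s=monitor.read_state();r=R.from_rotvec(s["orientation"]).as_matrix()
print(s["t"],s["tool_pos"],"tool y",r[:,1],"z",r[:,2])
st=[0.44286806,-0.01548431,-0.2212]
print("hinges/yoke scene pred",pix("scene",place(st,[(0,.01,.155),(0,-.01,.155),(0,0,.161)])),"seen 257.9,177.2")
# dark mask: left/right/end extents by rows, for yaw
img=eyes.read_camera("top")[198:248,355:431].astype(int)
mk=(img.sum(2)<170).astype(np.uint8);mk[:, :30]=0;mk[:,50:]=0;mk[:8]=0;mk[42:]=0
mk=cv2.morphologyEx(mk,cv2.MORPH_CLOSE,np.ones((3,3),np.uint8))
for j in range(8,42):
    i=np.nonzero(mk[j])[0]
    if len(i):print(j+198,i.min()+355,i.max()+355,end='; ')
E
```

```text
1.45 [ 0.3758305  -0.13503387  0.20635403] tool y [-2.23817793e-01 -9.74630928e-01  3.86076991e-04] z [ 1.34712120e-03 -7.05483707e-04 -9.99998844e-01]
hinges/yoke scene pred [[253.93145432 176.7625017 ]
 [259.99361333 175.82423381]
 [256.96353349 174.72831227]] seen 257.9,177.2
206 404 404; 207 404 404; 208 403 403; 209 403 403; 210 402 402; 211 402 402; 212 401 401; 214 400 400; 215 399 399; 216 399 399; 217 398 398; 219 397 397; 220 396 396; 221 396 396; 222 395 395; 223 394 395; 224 393 394; 225 393 393; 226 392 393; 227 391 392; 228 390 392; 229 389 391; 230 388 391; 231 388 390; 232 386 389; 233 386 389; 234 385 388; 235 385 388; 236 385 387; 237 385 387; 238 385 386; 239 385 385;
```

Request:
arm_command --deltas '[[[1.35,2.4,0,0,0,0],[1.35,2.4,0,0,0,0],[1.35,2.4,0,0,0,0],[1.35,2.4,0,0,0,0],[1.3,2.35,0,0,0,0],[0,0,0,0,0,0],[0,0,0,0,0,0]]]'

```text
t: 2.08
tool_pos: [0.4424, -0.0166, 0.2058]
orientation: [3.122, -0.346, -0.001]
force: [1.0, 0.1, -0.5]
opening: 0.093
gripper_force: 0.0
```

```bash
python3 - <<'E'
from h import *
s=monitor.read_state();print(s["tool_pos"])
a=crop("scene",215,120,90,110,5);b=crop("top",230,170,90,90,5)
W=np.zeros((550,900,3),np.uint8);W[:550,:450]=a;W[:450,450:]=b
cv2.imwrite("pics/c3.png",W[:,:800]);
E
```

```text
[ 0.44242896 -0.01661192  0.20576449]
```

View pics/c3.png

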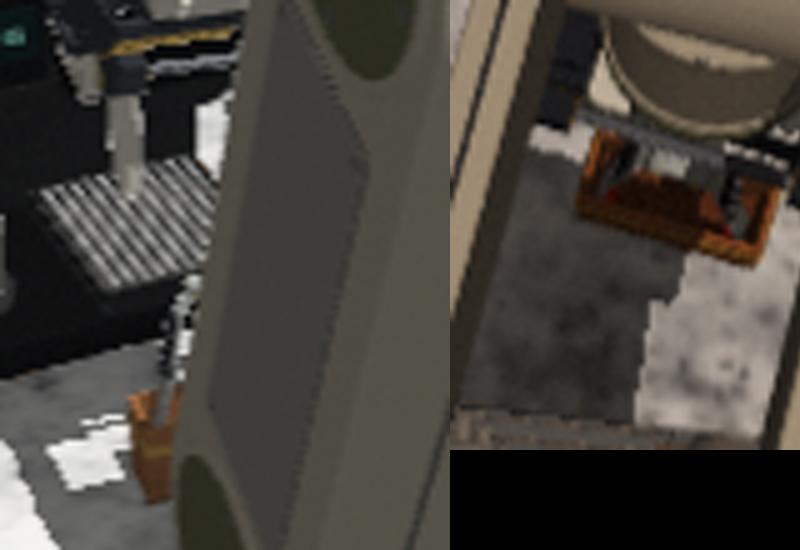

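The gripper is parallel to the stand and the tongs stand centred below it (yoke at crop pixel (660,165)). Descending around the plates.

Request:
arm_command --deltas '[[[0,0,-1.2,0,0,0],[0,0,-1.2,0,0,0],[0,0,-1.2,0,0,0],[0,0,-1.2,0,0,0],[0,0,-1.2,0,0,0],[0,0,-1.2,0,0,0],[0,0,-1.2,0,0,0],[0,0,-1.2,0,0,0],[0,0,-1.2,0,0,0],[0,0,0,0,0,0],[0,0,0,0,0,0]]]'

```text
t: 3.1
tool_pos: [0.4416, -0.0172, 0.0969]
orientation: [-3.122, 0.35, 0.003]
force: [0.3, 0.2, 0.6]
opening: 0.0931
gripper_force: 0.0
```

Request:
arm_command --deltas '[[[0,0,0,0,0,0],[0,0,0,0,0,0],[0,0,0,0,0,0],[0,0,0,0,0,0],[0,0,0,0,0,0],[0,0,0,0,0,0],[0,0,0,0,0,0],[0,0,0,0,0,0]]]' --gripper 0.16 --squeeze 20

```text
t: 3.77
tool_pos: [0.4424, -0.0178, 0.0981]
orientation: [3.121, -0.35, 0.001]
force: [-0.4, -1.4, 2.0]
opening: 0.0546
gripper_force: 8.6
```

Request:
arm_command --deltas '[[[0,0,0,0,0,0],[0,0,0.5,0,0,0],[0,0,1,0,0,0],[0,0,1.2,0,0,0],[0,0,1.2,0,0,0],[0,0,1.2,0,0,0],[0,0,1.2,0,0,0],[0,0,1.2,0,0,0],[0,0,1.2,0,0,0],[0,0,1.2,0,0,0],[0,0,1.2,0,0,0],[0,0,0.9,0,0,0]]]'

```text
t: 4.77
tool_pos: [0.4426, -0.0174, 0.2196]
orientation: [3.122, -0.35, 0.002]
force: [0.9, -0.5, -0.8]
opening: 0.0538
gripper_force: 4.7
```

```bash
python3 - <<'E'
from h import *
C=crop("top",380,203,32,38,15)
D=crop("scene",200,170,80,120,4)
W=np.zeros((600,800,3),np.uint8);W[:570,:480]=C;W[:480,480:800]=D
cv2.imwrite("pics/c4.png",W)
img=eyes.read_camera("top").astype(int)
for v in(212,217,222,227,232):print(v,[(u,int(img[v,u].sum())) for u in range(386,404)])
E
```

```text
212 [(386, 407), (387, 408), (388, 407), (389, 380), (390, 108), (391, 95), (392, 107), (393, 117), (394, 110), (395, 150), (396, 292), (397, 291), (398, 262), (399, 205), (400, 388), (401, 388), (402, 389), (403, 386)]
217 [(386, 406), (387, 415), (388, 398), (389, 259), (390, 88), (391, 100), (392, 107), (393, 114), (394, 114), (395, 118), (396, 173), (397, 346), (398, 134), (399, 159), (400, 325), (401, 407), (402, 399), (403, 402)]
222 [(386, 385), (387, 391), (388, 370), (389, 155), (390, 89), (391, 103), (392, 121), (393, 234), (394, 379), (395, 347), (396, 141), (397, 126), (398, 128), (399, 152), (400, 312), (401, 385), (402, 384), (403, 391)]
227 [(386, 408), (387, 410), (388, 415), (389, 390), (390, 90), (391, 93), (392, 116), (393, 118), (394, 120), (395, 130), (396, 186), (397, 316), (398, 391), (399, 228), (400, 333), (401, 408), (402, 408), (403, 405)]
232 [(386, 383), (387, 376), (388, 380), (389, 356), (390, 161), (391, 101), (392, 111), (393, 149), (394, 240), (395, 333), (396, 131), (397, 137), (398, 132), (399, 171), (400, 374), (401, 401), (402, 401), (403, 400)]
```

View pics/c4.png

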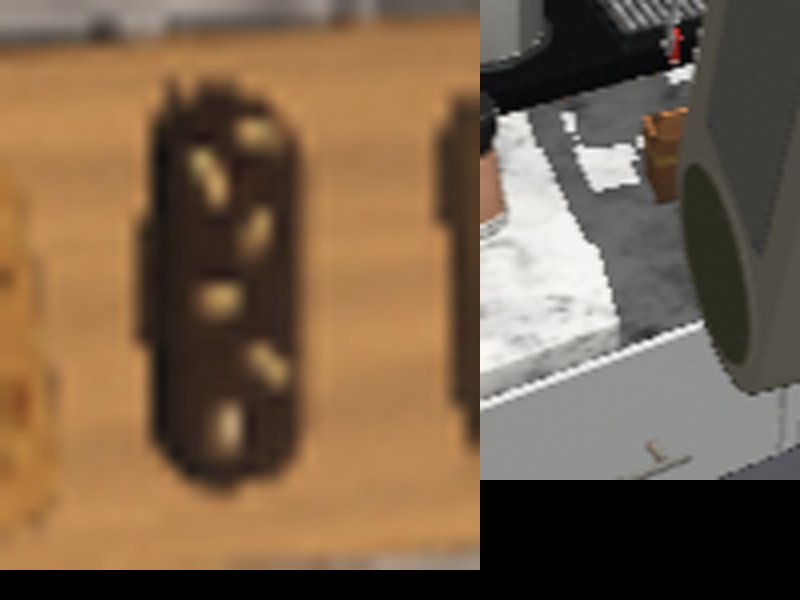

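The dark biscuit is enlarged here, with its right edge vertical at u≈399.6, far end v≈208 and near end v≈235. The red tong tips hang clear of the stand in the scene crop.

```bash
python3 - <<'E'
from h import *
a,b=ray("top",399.6,214,.034),ray("top",399.65,230,.034)
d=a-b;yaw=np.arctan2(d[1],d[0]);print("edge",a,b,"yaw",yaw)
f=ray("top",395,208,.034);n=ray("top",395,235.1,.014);n2=ray("top",395,235.1,.034);print(f,n,n2)
x=(f[0]+n[0])/2
m=(a+b)/2;c,s=np.cos(yaw),np.sin(yaw)
C=m[:2]+.012*np.array([-s,c]);print("length check",np.linalg.norm(f[:2]-n[:2]))
y=C[1]+(x-C[0])*np.tan(yaw);print("dark",x,y)
for p in([(590-2)*.64,(351)*.64],[650*.64,346*.64]):print(ray("top",*p,.03))
print(R.from_rotvec(monitor.read_state()["orientation"]).as_matrix()[:,1:])
E
```

```text
edge [ 0.46202007 -0.35525229  0.034     ] [ 0.41815867 -0.3570814   0.034     ] yaw 0.04167780972335423
[ 0.47735948 -0.34205241  0.034     ] [ 0.40566043 -0.35082247  0.014     ] [ 0.40303221 -0.34507759  0.034     ]
length check 0.07223343018762987
dark 0.44150995258138725 -0.3440971711720501
[ 0.42695282 -0.29429846  0.03      ]
[ 0.44673819 -0.40187996  0.03      ]
[[-2.21619979e-01  1.44615295e-03]
 [-9.75133104e-01 -2.01716292e-04]
 [-1.23796285e-04 -9.99998934e-01]]
```

Request:
arm_command --deltas '[[[-0.7,-2.72,0,0,0,1.26],[-0.7,-2.72,0,0,0,1.26],[-0.7,-2.72,0,0,0,1.26],[-0.7,-2.72,0,0,0,1.26],[-0.7,-2.72,0,0,0,1.26],[-0.5,-2.72,0,0,0,1.26],[0.5,-2.72,0,0,0,1.26],[0.7,-2.72,0,0,0,1.26],[0.7,-2.72,0,0,0,1.26],[0.7,-2.72,0,0,0,1.26],[0.7,-2.72,0,0,0,1.26],[0.6,-2.72,0,0,0,1.26]]]'

```text
t: 5.92
tool_pos: [0.441, -0.3448, 0.2163]
orientation: [-3.139, -0.065, 0.002]
force: [0.8, 0.4, -1.0]
opening: 0.0542
gripper_force: 4.7
```

Request:
arm_command --deltas '[[[0,0,-1,0,0,0],[0,0,-1.2,0,0,0],[0,0,-1.2,0,0,0],[0,0,-1,0,0,0],[0,0,0,0,0,0],[0,0,0,0,0,0],[0,0,0,0,0,0]]]'

```text
t: 6.5
tool_pos: [0.4415, -0.3433, 0.1743]
orientation: [3.141, 0.065, 0.001]
force: [0.3, -0.6, -0.5]
opening: 0.0543
gripper_force: 4.7
```

```bash
python3 - <<'E'
from h import *
s=monitor.read_state();r=R.from_rotvec(s["orientation"]).as_matrix();print(s["tool_pos"],r[:,1:],s["opening"])
k=4
C=crop("top",340,170,105,90,5);D=eyes.read_camera("scene")[100:250,330:512]
tp=s["tool_pos"];P=[tp+r@np.array([0,sg*.0255,.089-.013]) for sg in(1,-1)];print("tips pred",pix("top",P))
b=lambda z:pix("top",[[.4415,-.344,z]])
print(b(.034))
W=np.zeros((600,800,3),np.uint8);W[:450,:525]=C;W[450:600,:182]=D
print("scene proj of tips",pix("scene",P))
cv2.imwrite("pics/c5.png",W)
E
```

```text
[ 0.44150368 -0.34327698  0.17429706] [[ 4.11818971e-02  4.40291760e-04]
 [-9.99151607e-01 -3.25711201e-04]
 [ 3.43566971e-04 -9.99999850e-01]] 0.054348959087701855
tips pred [[412.07383023 218.26441799]
 [392.32375244 217.08448922]]
[[395.17911593 221.00859013]]
scene proj of tips [[344.7916169  163.26090998]
 [333.41067857 167.22697089]]
```

View pics/c5.png

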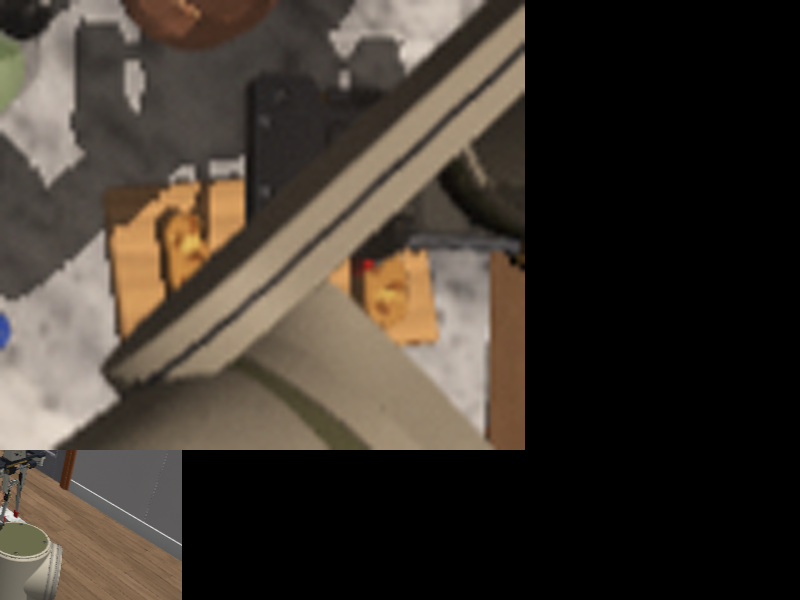

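The red right tip shows at crop (367,266), within about 3 mm of the prediction, and it sits in the gap between the dark and pale biscuits. Lowering.

Request:
arm_command --deltas '[[[0,0,-0.8,0,0,0],[0,0,-0.8,0,0,0],[0,0,-0.8,0,0,0],[0,0,-0.8,0,0,0],[0,-0.05,-0.8,0,0,0],[0,-0.05,-0.8,0,0,0],[0,0,-0.6,0,0,0],[0,0,-0.5,0,0,0],[0,0,-0.5,0,0,0],[0,0,0,0,0,0],[0,0,0,0,0,0],[0,0,0,0,0,0]]]'

```text
t: 7.6
tool_pos: [0.4414, -0.3449, 0.11]
orientation: [3.141, 0.063, 0.0]
force: [0.4, -1.6, 1.3]
opening: 0.0544
gripper_force: 2.9
```

Request:
arm_command --deltas '[[[0,0,0,0,0,0],[0,0,0,0,0,0],[0,0,0,0,0,0],[0,0,0,0,0,0],[0,0,0,0,0,0],[0,0,0,0,0,0],[0,0,0,0,0,0],[0,0,0,0,0,0]]]' --gripper -0.2 --squeeze 30

```text
t: 8.27
tool_pos: [0.4412, -0.3446, 0.1097]
orientation: [-3.141, -0.064, 0.0]
force: [0.2, 0.6, -1.0]
opening: 0.0477
gripper_force: 29.5
```

Request:
arm_command --deltas '[[[0,0,0.4,0,0,0],[0,0,0.8,0,0,0],[0,0,1.2,0,0,0],[0,0,1.4,0,0,0],[0,0,1.4,0,0,0],[0,0,1.4,0,0,0],[0,0,1.4,0,0,0],[0,0,1.4,0,0,0],[0,0,1.4,0,0,0],[0,0,1.4,0,0,0],[0,0,1.2,0,0,0],[0,0,0.6,0,0,0]]]'

```text
t: 9.27
tool_pos: [0.442, -0.3454, 0.2531]
orientation: [3.138, 0.064, 0.004]
force: [0.7, -1.0, -0.6]
opening: 0.0479
gripper_force: 29.4
```

Request:
arm_command --deltas '[[[-0.5,1.2,0,0,0,0],[-0.7,2,0,0,0,0],[-0.7,2.5,0,0,0,0],[-0.7,2.8,0,0,0,0],[-0.7,2.8,0,0,0,0],[-0.5,2.8,0,0,0,0],[-0.2,2.8,0,0,0,0],[0,2.8,0,0,0,0],[0,2.8,0,0,0,0],[0,2.8,0,0,0,0],[0,2.8,0,0,0,0],[0,2.8,0,0,0,0]]]'

```text
t: 10.27
tool_pos: [0.401, -0.0345, 0.2502]
orientation: [3.141, 0.063, 0.001]
force: [-0.3, -0.1, -0.7]
opening: 0.0479
gripper_force: 29.4
```

Request:
arm_command --deltas '[[[0,2.8,0,0,0,0],[0,2.8,0,0,0,0],[0,2.8,0,0,0,0],[0,2.8,0,0,0,0],[0,2.8,0,0,0,0],[0.2,2.8,0,0,0,0],[0.5,2.8,0,0,0,0],[0.7,2.8,0,0,0,0],[0.7,2.8,0,0,0,0],[0.8,2.5,0,0,0,0],[0.8,2,0,0,0,0],[0.6,1.4,0,0,0,0]]]'

```text
t: 11.27
tool_pos: [0.4443, 0.2772, 0.2497]
orientation: [-3.141, -0.066, 0.001]
force: [0.1, 0.4, -0.9]
opening: 0.0477
gripper_force: 29.4
```

```bash
python3 - <<'E'
from h import *
s=monitor.read_state();print(s["tool_pos"],s["opening"],s["gripper_force"])
C=eyes.read_camera("scene")[140:290,90:290];D=eyes.read_camera("top")[130:240,110:260]
W=np.zeros((600,800,3),np.uint8);W[:600]=cv2.resize(C,(800,600),interpolation=cv2.INTER_CUBIC)
W[:220,500:800]=cv2.resize(D,(300,220),interpolation=cv2.INTER_CUBIC)
cv2.imwrite("pics/c6.png",W)
E
```

```text
[0.44429277 0.27718091 0.24974804] 0.04766614249078016 29.425265192985535
```

View pics/c6.png

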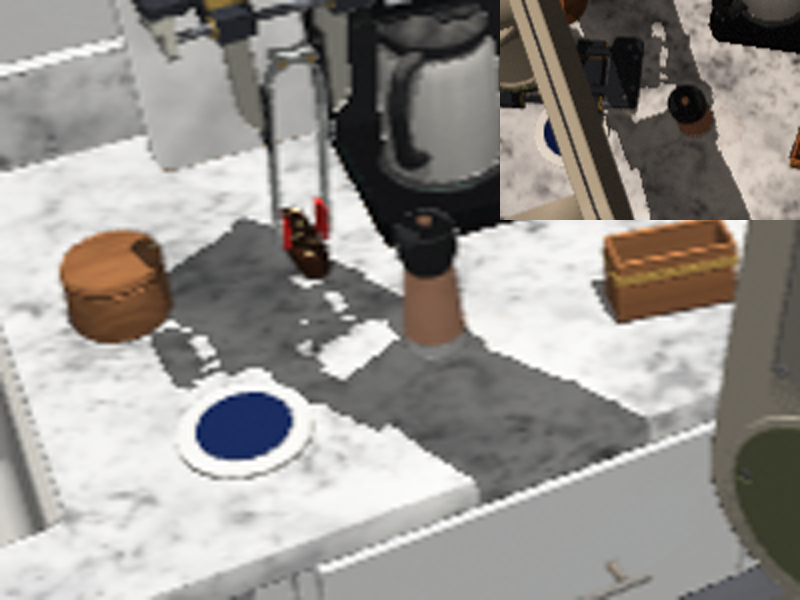

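The biscuit is held by the red tips at (305,240), and the coaster disc's centre is at (243,426), undisturbed. I'll check the biscuit for pitch and its offset.

```bash
python3 - <<'E'
from h import *
tp=np.array([.4443,.2772,.2497]);
L=lambda c:place([tp[0]+c,tp[1],.042],[(.036,0,.174),(-.036,0,.174),(-.036,0,.154),(.036,0,.154)])
for c in(0,-.004):print(np.c_[(pix("scene",L(c))-[90,140])*4])
print("coaster scene",ray("scene",90+243/4,140+426/4,.008))
E
```

```text
[[294.22016949 203.80334053]
 [329.89416747 255.01740943]
 [333.0847597  276.98426263]
 [297.60527626 225.37320239]]
[[295.91184925 206.60823453]
 [331.73810826 258.05629821]
 [334.9188799  280.04547838]
 [299.289312   228.20076816]]
coaster scene [0.44838549 0.35191008 0.008     ]
```

Request:
arm_command --deltas '[[[0.05,0.8,0,0,0,0],[0.05,1.2,0,0,0,0],[0.05,1.4,-0.4,0,0,0],[0.05,1.4,-0.8,0,0,0],[0,1.2,-1,0,0,0],[0,0.8,-1.2,0,0,0],[0,0.4,-1.2,0,0,0],[0,0,-1.2,0,0,0],[0,0,-1.2,0,0,0],[0,0,-1.2,0,0,0],[0,0,-1.2,0,0,0],[0,0,-0.8,0,0,0]]]'

```text
t: 12.37
tool_pos: [0.4458, 0.3464, 0.1458]
orientation: [3.14, 0.063, -0.002]
force: [0.0, -0.4, -0.9]
opening: 0.0479
gripper_force: 29.4
```

Request:
arm_command --deltas '[[[0,0,-0.8,0,0,0],[0,0,-0.8,0,0,0],[0,0,-0.8,0,0,0],[0,0,-0.5,0,0,0],[0,0,0,0,0,0],[0,0,0,0,0,0]]]'

```text
t: 12.87
tool_pos: [0.4462, 0.3472, 0.1187]
orientation: [3.141, 0.064, -0.0]
force: [-1.1, 0.1, -1.3]
opening: 0.0476
gripper_force: 29.4
```

Request:
arm_command --deltas '[[[0.05,0.1,-0.4,0,0,0],[0.05,0.1,-0.4,0,0,0],[0,0,-0.2,0,0,0],[0,0,-0.15,0,0,0],[0,0,-0.1,0,0,0],[0,0,-0.1,0,0,0],[0,0,-0.1,0,0,0],[0,0,0,0,0,0],[0,0,0,0,0,0]]]'

```text
t: 13.62
tool_pos: [0.4473, 0.3492, 0.1044]
orientation: [3.141, 0.063, 0.0]
force: [0.6, 0.1, -0.9]
opening: 0.048
gripper_force: 29.4
```

Request:
arm_command --deltas '[[[0,0,-0.1,0,0,0],[0,0,-0.1,0,0,0],[0,0,0,0,0,0],[0,0,0,0,0,0],[0,0,0,0,0,0]]]'

```text
t: 14.03
tool_pos: [0.4475, 0.3491, 0.1027]
orientation: [3.141, 0.063, 0.001]
force: [-0.7, -1.7, 1.5]
opening: 0.048
gripper_force: 29.4
```

Request:
arm_command --deltas '[[[0,0,-0.1,0,0,0],[0,0,0,0,0,0],[0,0,0,0,0,0],[0,0,0,0,0,0]]]'

```text
t: 14.37
tool_pos: [0.4477, 0.3492, 0.1019]
orientation: [-3.141, -0.063, -0.001]
force: [0.1, -2.4, 5.0]
opening: 0.0475
gripper_force: 29.4
```

Contact is at 5 N on the coaster. I'll open to half squeeze, then lift.

Request:
arm_command --deltas '[[[0,0,0,0,0,0],[0,0,0,0,0,0],[0,0,0,0,0,0],[0,0,0,0,0,0],[0,0,0,0,0,0],[0,0,0,0,0,0],[0,0,0,0,0,0],[0,0,0,0,0,0]]]' --gripper 0.16 --squeeze 20

```text
t: 15.03
tool_pos: [0.4472, 0.3493, 0.1013]
orientation: [-3.141, -0.064, 0.0]
force: [-0.2, -0.1, -0.7]
opening: 0.054
gripper_force: 4.4
```

Request:
arm_command --deltas '[[[0,0,0.4,0,0,0],[0,0,0.6,0,0,0],[0,0,0.8,0,0,0],[0,0,1,0,0,0],[0,0,1.4,0,0,0],[0,0,1.6,0,0,0],[0,0,1.6,0,0,0],[0,0,1.6,0,0,0],[0,0,1.6,0,0,0],[0,0,1.6,0,0,0],[0,0,1.4,0,0,0],[0,0,1,0,0,0]]]'

```text
t: 16.03
tool_pos: [0.4479, 0.3496, 0.2505]
orientation: [-3.139, -0.064, -0.004]
force: [-0.2, -0.5, -0.7]
opening: 0.0543
gripper_force: 4.4
```

Request:
arm_command --deltas '[[[-0.5,-1.5,0,0,0,-1],[-0.8,-2.5,0,0,0,-1.3],[-0.8,-2.8,0,0,0,-1.3],[-0.8,-2.8,0,0,0,-1.3],[-0.8,-2.8,0,0,0,-1.3],[-0.5,-2.8,0,0,0,-1.3],[0,-2.8,0,0,0,-1.3],[0,-2.8,0,0,0,-1.3],[0,-2.8,0,0,0,-1.3],[0.3,-2.8,0,0,0,-1.3],[0.4,-2.8,0,0,0,-1.3],[0.5,-2.8,0,0,0,-1.2]]]'

```text
t: 17.03
tool_pos: [0.4172, 0.0279, 0.2483]
orientation: [-3.121, 0.354, -0.002]
force: [-0.0, 0.2, -1.0]
opening: 0.0541
gripper_force: 4.4
```

Request:
arm_command --deltas '[[[0.7,-2,-0.5,0,0,0],[0.7,-1.4,-0.5,0,0,0],[0.6,-0.8,-0.5,0,0,0],[0.45,-0.5,-0.5,0,0,0],[0,0,-0.5,0,0,0],[0,0,0,0,0,0],[0,0,0,0,0,0],[0,0,0,0,0,0]]]'

```text
t: 17.7
tool_pos: [0.4417, -0.017, 0.2225]
orientation: [-3.122, 0.351, -0.0]
force: [0.4, -0.7, -0.9]
opening: 0.0544
gripper_force: 4.4
```

```bash
python3 - <<'E'
from h import *
s=monitor.read_state();r=R.from_rotvec(s["orientation"]).as_matrix();print(s["t"],s["tool_pos"],r[:,1:],s["opening"])
a=crop("top",120,165,60,60,5);b=crop("top",235,170,80,60,6);c=crop("scene",120,120,150,150,4)
W=np.zeros((600,1080,3),np.uint8);W[:300,:300]=a;W[300:600,:400]=b[:300,:400];W[:,480:]=c
cv2.imwrite("pics/c7.png",cv2.resize(W,(800,444),interpolation=cv2.INTER_AREA))
off=.076+.013
for z in(.09,.064):
  P=[s["tool_pos"]+r@np.array([x,sg*y,z]) for sg in(1,-1) for x in(-.01,.01) for y in(.0285,)];print(z,pix("top",P).round(1).tolist())
st=[0.44286806,-0.01548431,-0.2212]
E
```

```text
17.7 [ 0.44166331 -0.0169769   0.22253063] [[-2.21803073e-01  5.37605580e-05]
 [-9.75091463e-01  1.82618778e-04]
 [-1.89994272e-04 -9.99999982e-01]] 0.05436735816569285
0.09 [[286.5, 210.0], [289.0, 202.6], [265.0, 202.9], [267.5, 195.5]]
0.064 [[287.1, 208.3], [289.6, 200.8], [265.1, 201.0], [267.7, 193.5]]
```

View pics/c7.png

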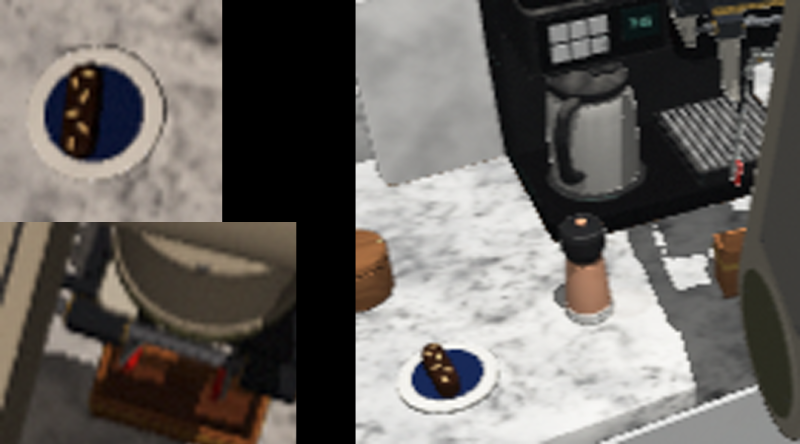

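The biscuit lies flat inside the blue disc (crop (82,111) against the disc's centre (98,112)), so I'll measure that offset. The red tips at (133,358) and (222,378) are inside the stand's rim.

```bash
python3 - <<'E'
from h import *
img=eyes.read_camera("top")[165:225,120:180].astype(int)
# top of biscuit centre vs coaster
k=5*800/1080
for X,Y in((82,111),(84,111)):print(ray("top",120+(X+.5)/k-.5,165+(Y+.5)/k-.5,.022))
print("coaster by ring",ray("top",120+98.5/k-.5,165+112/k-.5,.008))
mk=(img.sum(2)<130)&(img[...,0]<=img[...,2]+12);v,u=np.nonzero(mk);print(mk.sum(),u.min()+120,u.max()+120,v.min()+165,v.max()+165,ray("top",np.median(u)+120,np.median(v)+165,.022))
E
```

```text
[0.44591463 0.35693405 0.022     ]
[0.44606688 0.3554428  0.022     ]
coaster by ring [0.44907459 0.34882587 0.008     ]
194 136 147 183 207 [0.44487232 0.35613923 0.022     ]
```

Request:
arm_command --deltas '[[[0.05,0,-1,0,0,0],[0,0,-1.2,0,0,0],[0,0,-1.2,0,0,0],[0,0,-1.2,0,0,0],[0,0,-1.2,0,0,0],[0,0,-1,0,0,0],[0,0,-1,0,0,0],[0,0,-1,0,0,0],[0,0,0,0,0,0],[0,0,0,0,0,0]]]'

```text
t: 18.73
tool_pos: [0.4418, -0.0177, 0.1337]
orientation: [-3.122, 0.352, 0.002]
force: [1.3, 0.1, -0.5]
opening: 0.0541
gripper_force: 4.4
```

The biscuit is within about 8 mm of the coaster's centre, which is fine. Tips are in the well with no force; continuing down.

Request:
arm_command --deltas '[[[0,0,-0.8,0,0,0],[0,0,-0.8,0,0,0],[0,0,-0.7,0,0,0],[0,0,-0.5,0,0,0],[0,0,-0.4,0,0,0],[0,0,-0.2,0,0,0],[0,0,0,0,0,0],[0,0,0,0,0,0],[0,0,0,0,0,0]]]'

```text
t: 19.48
tool_pos: [0.4426, -0.0179, 0.1007]
orientation: [3.122, -0.352, 0.001]
force: [-0.5, -0.6, -0.1]
opening: 0.0544
gripper_force: 4.4
```

Request:
arm_command --deltas '[[[0,0,-0.1,0,0,0],[0,0,-0.1,0,0,0],[0,0,0,0,0,0],[0,0,0,0,0,0],[0,0,0,0,0,0]]]'

```text
t: 19.9
tool_pos: [0.4423, -0.0178, 0.0984]
orientation: [3.122, -0.352, 0.0]
force: [-0.4, -0.2, -1.4]
opening: 0.0542
gripper_force: 4.4
```

Request:
arm_command --deltas '[[[0,0,0,0,0,0],[0,0,0,0,0,0],[0,0,0,0,0,0],[0,0,0,0,0,0],[0,0,0,0,0,0],[0,0,0,0,0,0],[0,0,0,0,0,0],[0,0,0,0,0,0]]]' --gripper 0.4

```text
t: 20.57
tool_pos: [0.4423, -0.0178, 0.0984]
orientation: [3.122, -0.352, 0.0]
force: [0.3, -0.5, -0.0]
opening: 0.0651
gripper_force: 0.0
```

Request:
arm_command --deltas '[[[0,0,0,0,0,0],[0,0,0,0,0,0],[0,0,0,0,0,0],[0,0,0,0,0,0],[0,0,0,0,0,0],[0,0,0,0,0,0],[0,0,0,0,0,0],[0,0,0,0,0,0]]]' --gripper 1

```text
t: 21.23
tool_pos: [0.4423, -0.0178, 0.0984]
orientation: [-3.122, 0.352, -0.0]
force: [0.4, 0.7, -0.2]
opening: 0.093
gripper_force: 0.0
```

Request:
arm_command --deltas '[[[0,0,0.6,0,0,0],[0,0,0.8,0,0,0],[0,0,1,0,0,0],[0,0,1,0,0,0],[0,0,1.2,0,0,0],[0,0,1.2,0,0,0],[0,0,1.2,0,0,0],[0,0,1.2,0,0,0],[0,0,1.2,0,0,0],[0,0,1.2,0,0,0],[0,0,1.2,0,0,0],[0,0,1,0,0,0]]]'

```text
t: 22.23
tool_pos: [0.4425, -0.0178, 0.2279]
orientation: [3.122, -0.352, 0.001]
force: [0.6, -0.1, -0.7]
opening: 0.0933
gripper_force: 0.0
```

Request:
arm_command --deltas '[[[-0.8,-2.5,0,0,0,0],[-0.8,-2.5,0,0,0,0],[-0.8,-2.5,0,0,0,0],[-0.8,-2.5,0,0,0,0],[-0.6,-2.5,0,0,0,0],[0,-2.5,0,0,0,0],[0,-2.5,0,0,0,0],[0,-2.5,0,0,0,0],[0,-2.5,0,0,0,0],[0,-2.5,0,0,0,0],[0,0,0,0,0,0],[0,0,0,0,0,0]]]'

```text
t: 23.23
tool_pos: [0.4039, -0.2685, 0.2263]
orientation: [-3.121, 0.356, 0.001]
force: [-0.4, 0.4, 0.4]
opening: 0.0929
gripper_force: 0.0
```

```bash
python3 - <<'E'
from h import *
s=monitor.read_state();print(s["t"],s["tool_pos"],s["force"],abs(s["dq"]).max())
a=crop("top",245,182,60,46,6);c=crop("scene",90,140,200,100,3.5)
W=np.zeros((600,800,3),np.uint8);W[:276,:360]=a;W[276-26:600,:700]=c[:350]
cv2.imwrite("pics/c8.png",W)
E
```

```text
23.2333 [ 0.40392071 -0.26851274  0.2263324 ] [-0.35148618  0.37246848  0.37650955] 0.03224385218422272
```

View pics/c8.png

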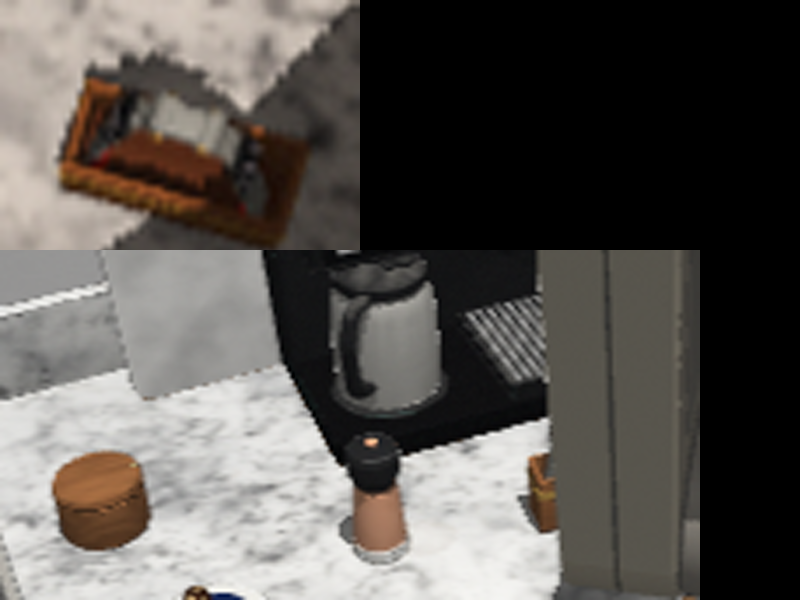

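The tongs stand upright in the well, sprung open, with the yoke at (188,118) almost exactly where it started. The biscuit lies on the coaster and the robot is clear of everything. Handing in.

```bash
python3 -c "
from plant import ticket
print(ticket.close_job())"
```

```text
the job is handed in; nothing more can be done
None
```

I set the dark biscuit down flat on the coaster, about 8 mm or less from its centre, returned the tongs upright and sprung open to their stand, and handed in the job at about 23 s; the hand-in call gave no verdict.

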